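# Shut the degreasing booth and work the spray can

### The job

Slide the booth's front door fully shut against its frame, then press the white nozzle cap of the clamped spray can right down, keep it down for about a second and let it spring back up. Never spray while the door is open, do not lean hard on anything, and leave everything else where it is.

Things in the scene. Friction and masses are not known exactly. Their poses are not given: they have to be found in the camera images.
- booth: Fixed grey degreasing booth, 200 x 300 x 190 mm (x, y, z); a spray can is clamped beside it. Origin: centre of its underside, on the counter; x points from its front (robot side) to its back, y to the left seen from the front, z up. The front has a sliding door in rails whose faces stand at x = -119 mm. The can's upright axis is at x = -70, y = -225 mm, outside the right wall (y = -150 mm).
- pipe (a point): Point on the centre line of the white extraction pipe, nearly over the can (10 mm behind its axis), 325 mm above the counter. Pipe 44 mm thick: up from the roof 135 mm left of here, level along the booth's y over the can to 105 mm right of here, then back and down. It bars the cap from straight above: come in leaning, gripper towards the robot, about 30 to 45 degrees from vertical.
- clamp (a point): Point on the can's upright axis, 65 mm above the counter, at the rim of its clamp cup. Can 66 mm thick; on it the cap, a white disc 40 mm across, 24 mm high, black nozzle towards the booth. Clamped at a different height each time: top of the released cap is 100 to 130 mm above this point (165 to 195 mm above the counter): find it by touch or sight. The clamp holds the can firm.
- cap (a joint): How far the cap is pressed down, m: 0 released, 0.010 fully down. A spring pushes it back up: it starts to give at about 4 N and takes about 9 N at the bottom; below that is the hard stop. A press counts from 0.0075.
- door (a joint): How far the sliding door stands open, m: 0 shut against the frame, up to 0.14. It slides along the booth's y axis; opening is towards +y. It takes 1.5 N to slide and stays where it is left.
- pull (a point): Centre of the door's pull, an upright flat metal tab, 108 mm above the counter: 12 mm thick along the booth's y, 80 mm high, standing out from the door towards the robot (21 mm each side of this point along the booth's x). It moves with the door; there is free space on both sides of it and in front.
- jar: Bystander: jar 64 mm across, 75 mm high, on the booth's roof; origin at its underside.
- spare: Bystander: closed metal can 60 mm across, 150 mm high, standing behind the clamped can; it has no nozzle cap; origin at its underside.
- coupling: Bystander: brass and steel coupling, 80 mm long, 45 mm high, lying in front of the booth; origin at its underside.
- union: Bystander: brass ring 64 mm across, 40 mm high, on the counter in front of the can; origin at its underside.
- wrench: Bystander: wrench 190 mm long, lying on the counter; origin at its underside.
- cleaner: Bystander: grey bottle 70 mm across, 190 mm high, to the left; origin at its underside.
- bin: Bystander: empty open black bin 160 x 110 x 60 mm, to the left; origin at its underside.

How it is judged:
On the way, in this order (a step that is already met when the one before it is completed fails the run):
1. the door is shut against the frame (value of joint door below 0.004 m), for 0.2 s.
2. the cap is pressed down and kept there (value of joint cap above 0.0075 m and value of joint door below 0.004 m), for 0.4 s.
3. the cap has sprung back up (value of joint cap below 0.002 m), for 0.1 s.
At the end, for the whole second after the job is handed in: The door is shut (within 4 mm of the frame) and the cap is up again (within 2 mm), after a press of at least 7.5 mm held for 0.4 s with the door shut (value of joint door below 0.004 m and value of joint cap below 0.002 m); the robot touches nothing.
It fails at once if the cap is pressed (over 4 mm) while the door stands open (over 10 mm) (value of joint cap above 0.004 m and value of joint door above 0.01 m).
It fails at once if the robot leans on the booth, door, can or cap with more than 60 N (contact force between booth and the fingers above 60 N or contact force between booth and the arm above 60 N).
It fails at once if a bystander is moved by more than 30 mm (distance of any of jar, spare, coupling, union, wrench, cleaner, bin from where it was at the start of the episode above 0.03 m).
It also fails if it takes over 51 s, if anything falls off the work surface, if the arm or the gripper's body presses on something with over 40 N, if the wrist force passes 120 N, or if a joint passes its speed limit or range.

### The arm

A 6-joint arm with a two-finger parallel gripper is mounted at the origin on the work surface. World frame = base frame: x ahead of the robot, y to its left, z up, the work surface at z = 0. Lengths are in m, angles in rad, forces in N, time in s.
With the tool pointing down it reaches from about 0.25 to 0.775 m from the base axis. Payload 4 kg.
Tool frame: the origin (TCP) lies midway between the tips of the shut fingers; the grasp point (between the pads) lies 19 mm behind it; y points along the fingers, x is the direction in which the jaws open and shut, and the axes are right-handed (so a half turn about y gives the same grasp; the last joint's range is limited). The gripper opens to 94 mm and grips with 3 to 60 N. Pads are 16 mm wide; open, the fingers measure 119 mm over their backs; the gripper's body (75 mm by 177 mm) begins 78 mm behind the grasp point.
Start: joints at [-1.219, 0.087, 1.371, -0, 1.684, -0.103], TCP at [0.242, -0.494, 0.206] pointing down, gripper open.
Joint ranges: [-3.1, 3.1], [-0.76, 2.03], [0.27, 2.55], [-1.08, 4.22], [0.17, 2.65], [-2.57, 2.57]. Speed limits (rad/s): [2.79, 2.79, 3.14, 3.14, 3.14, 3.14].

### API

Orientations are given as [roll, pitch, yaw] about the fixed x, y, z axes, in that order (R = Rz(yaw) Ry(pitch) Rx(roll)).
In Python, from bench import robot, snapshot, camera_info, ticket gives the robot as it stands.
- The arm moves only by the shell command python3 -m creep 'ROWS'. ROWS is JSON, a list of rows, each an object with "slide": the shift along the tool's x, y, z in mm, a list of three; "roll": the turn about the tool's y in degrees; "grip": the closure, from 0 (fully open) to 1 (shut). In form: [{"slide": [x, y, z], "roll": roll, "grip": grip}, ...]. A call has 1 to 20 rows; each row is the pose to reach, as a shift and turn from the pose commanded when the call began, along the tool's axes at that moment; what a row does not reach only later rows make up. A row lasts 1/12 s, in which the tool goes at most 41.7 mm and 7.16 degrees, less where a joint would pass 70% of its speed; a pose out of reach is approached as far as the arm can. A call with a gripper value outside its range is refused whole. The fingers move at their own pace and stop on an object; the grip force is fixed at half the most. Time passes only in rows, so rows that repeat a pose let the fingers close. It gives the time, the measured TCP pose, the force and the opening at its end, in the units of the state.
- robot.get_obs(): the state, without advancing time (a new reading comes with each control period).
- snapshot(name): name is "scene" or "top" or "wrist"; returns the picture (384x512x3 uint8, red, green, blue); there is no depth.
- camera_info(name): a dict with "fx", "fy", "cx", "cy" (pixels), "cam_to_world" (4x4, takes a point from camera to world coordinates). Camera axes: x right, y down, z forward; pixel columns grow to the right and rows downward; lengths in m; the calibration is good to about 2 mm. A picture is of the moment at which its call begins: read the wrist's pose just before it. camera_info takes no time and is no camera call; for the wrist camera it gives the pose at the moment of the call.
- ticket.close_job(): hands the job in, once; it reports no verdict.
The state is a dict: "time": time; "joint_positions": joint angles; "qvel": joint speeds; "joint_torque": joint torques, N m; "tool_pos": TCP position; "ee_rot": TCP orientation; "wrist_force": force on the tool from outside, world axes, zero at the start; "wrist_torque": the same for the moment, N m; "width": finger opening in m.
Only numpy, scipy, OpenCV 4.12 (cv2) and the standard library are available. Lean on these libraries where they do the work, as an engineer would, in place of code of your own. Each camera call takes 0.05 s, during which the arm holds its last target.

## Working session

There is one attempt and no reset: what is moved stays moved. The work goes in short steps, Python scripts to look and compute and a shell command to move; the robot and the scene stay as the last step left them, time stands still between calls to the robot, and variables do not carry over. Pictures are saved under pics/ and viewed, and the job is handed in when it is done.

```bash
ls; mkdir -p pics; python3 - <<'E'
from bench import robot, snapshot, camera_info
import cv2
o=robot.get_obs(); print(o)
for n in ("scene","top","wrist"):
    ci=camera_info(n); print(n,ci)
    im=snapshot(n); cv2.imwrite(f"pics/{n}0.png",cv2.resize(im[:,:,::-1],(800,600),interpolation=cv2.INTER_CUBIC))
E
```

```text
pics
{'time': 0.0, 'joint_positions': array([-1.21913063e+00,  8.79635721e-02,  1.37225117e+00, -2.55364858e-06,
        1.68359246e+00, -1.03095390e-01]), 'qvel': array([-0.00048287,  0.00058758, -0.00015084, -0.00035362, -0.00078218,
       -0.00148755]), 'joint_torque': array([ 2.62908788e-04, -3.40176344e+01, -3.02428079e+01,  7.18722981e-02,
        3.29795096e-02, -1.74282577e-04]), 'tool_pos': array([ 0.24139354, -0.49358473,  0.20430106]), 'ee_rot': array([-1.57057095,  0.00220305, -1.11603528]), 'wrist_force': array([-0.3743823 , -0.25451215,  0.1799705 ]), 'wrist_torque': array([0.00588969, 0.01787984, 0.01730246]), 'width': 0.09408636691426878}
scene {'fx': 358.4995382295961, 'fy': 358.4995382295961, 'cx': 259.54588996043066, 'cy': 188.9112551228381, 'cam_to_world': array([[ 0.97060047, -0.22503254,  0.08541126,  0.47465999],
       [-0.24056715, -0.89532486,  0.3748611 , -0.38331833],
       [-0.00788512, -0.38438751, -0.92313816,  1.08987241],
       [ 0.        ,  0.        ,  0.        ,  1.        ]])}
top {'fx': 440.6971835743703, 'fy': 440.6971835743703, 'cx': 250.29441661615311, 'cy': 189.60515543716514, 'cam_to_world': array([[ 0.0125457 , -0.98790315,  0.15456382,  0.35519291],
       [-0.9997435 , -0.01530756, -0.01669149, -0.00391157],
       [ 0.01885557, -0.15431477, -0.9878418 ,  1.45393644],
       [ 0.        ,  0.        ,  0.        ,  1.        ]])}
wrist {'fx': 316.9876177714289, 'fy': 316.9876177714289, 'cx': 246.80450527985832, 'cy': 191.28339405760343, 'cam_to_world': array([[ 0.43922975, -0.85973711, -0.26063255,  0.31876026],
       [-0.89836918, -0.42136035, -0.12404951, -0.45684119],
       [-0.00317026,  0.28863049, -0.95743532,  0.38429353],
       [ 0.        ,  0.        ,  0.        ,  1.        ]])}
```

View pics/scene0.png

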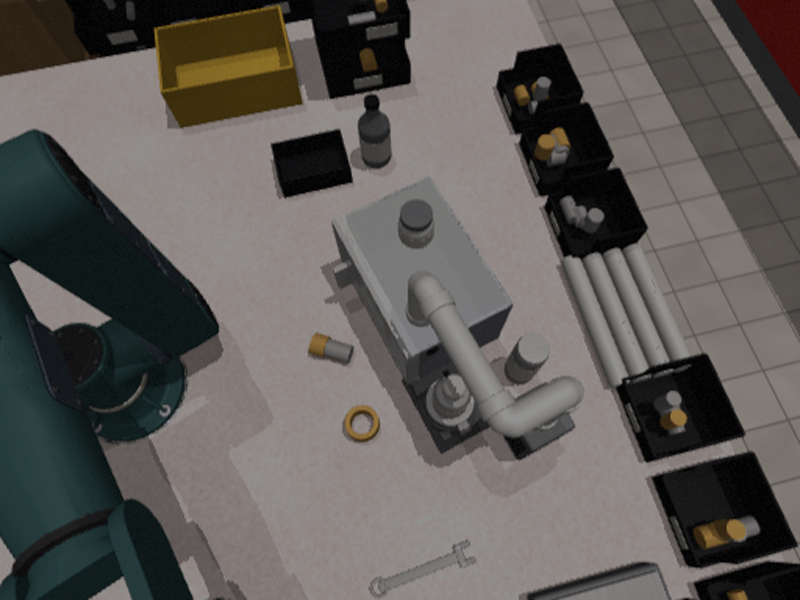

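View pics/top0.png

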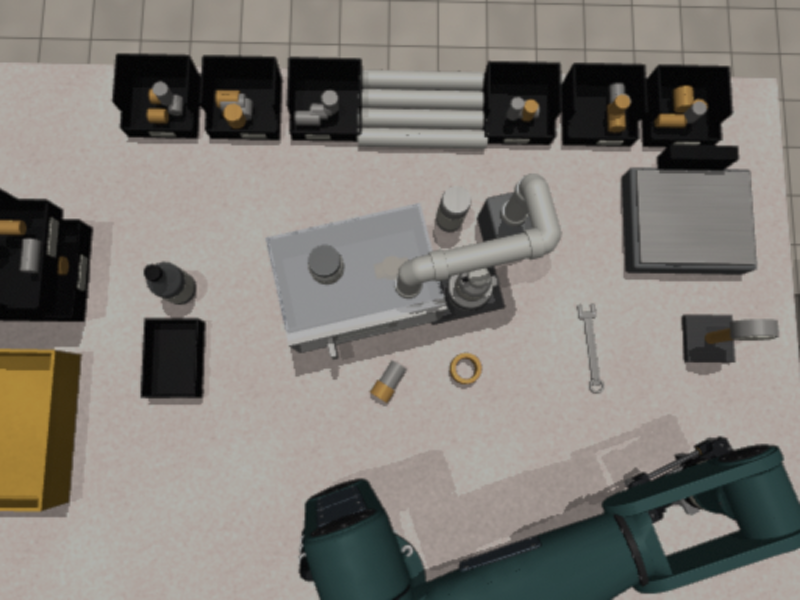

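View pics/wrist0.png

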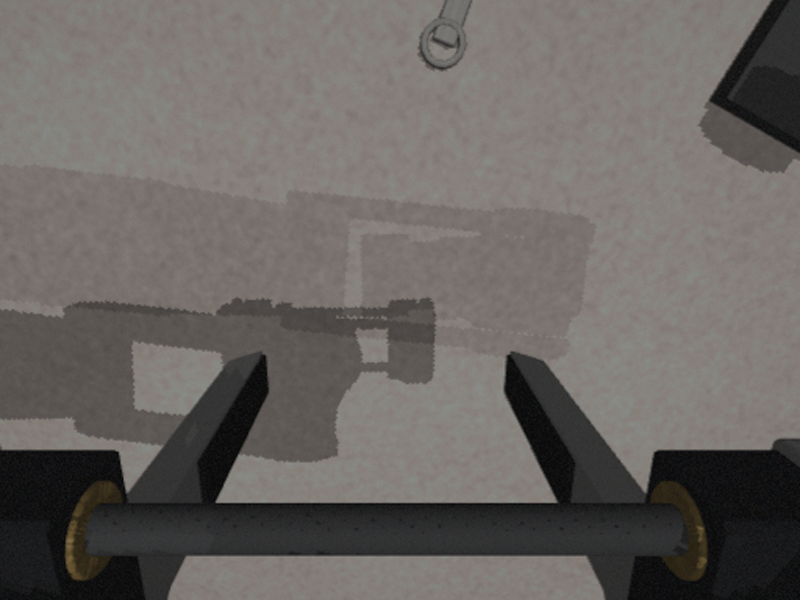

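```bash
python3 - <<'E'
import cv2
t=cv2.imread("pics/top0.png"); s=cv2.imread("pics/scene0.png")
cv2.imwrite("pics/topc.png",cv2.resize(t[160:420,240:590],(800,594),interpolation=cv2.INTER_CUBIC))
cv2.imwrite("pics/scenec.png",cv2.resize(s[170:470,300:620],(640,600),interpolation=cv2.INTER_CUBIC))
E
```

```text
(no output)
```

View pics/topc.png

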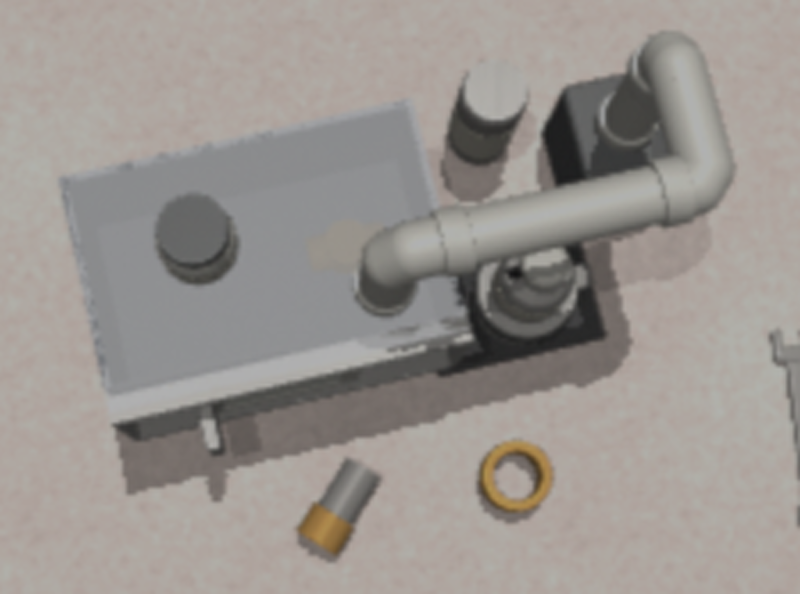

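View pics/scenec.png

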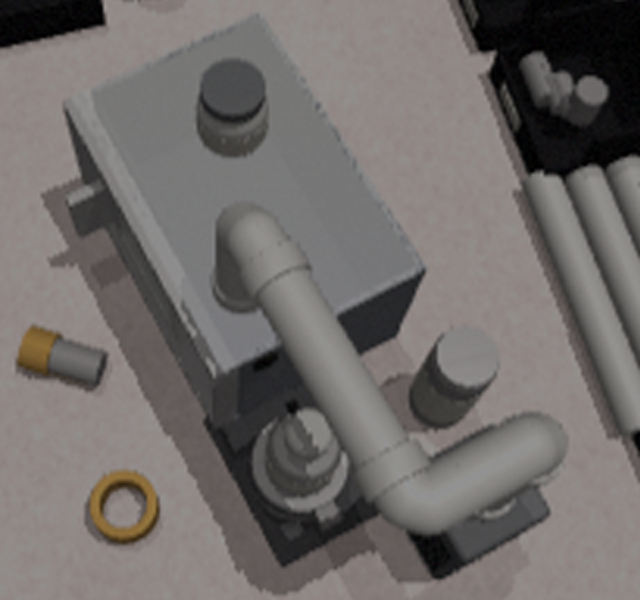

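```bash
cat > h.py <<'E'
import numpy as np
from bench import camera_info
from scipy.optimize import least_squares
def ray(n,uv):
    c=camera_info(n); T=c['cam_to_world']
    d=T[:3,:3]@np.array([(uv[0]-c['cx'])/c['fx'],(uv[1]-c['cy'])/c['fy'],1]); return T[:3,3],d
def atz(n,uv,z):
    o,d=ray(n,uv); return o+d*(z-o[2])/d[2]
def proj(n,p):
    c=camera_info(n); T=np.linalg.inv(c['cam_to_world']); q=T[:3,:3]@np.asarray(p)+T[:3,3]
    return np.array([c['fx']*q[0]/q[2]+c['cx'],c['fy']*q[1]/q[2]+c['cy']])
def tri(l):
    A=np.zeros((3,3));b=np.zeros(3)
    for n,uv in l:
        o,d=ray(n,uv);d=d/np.linalg.norm(d);P=np.eye(3)-np.outer(d,d);A+=P;b+=P@o
    p=np.linalg.solve(A,b); return p
tc=lambda u,v:((240+u/2.286)/1.5625,(160+v/2.286)/1.5625)
sc=lambda u,v:((300+u/2)/1.5625,(170+v/2)/1.5625)
def w2b(P,p):
    x,y,a=P;c,s=np.cos(a),np.sin(a);dx,dy=p[0]-x,p[1]-y
    return np.array([c*dx+s*dy,-s*dx+c*dy,p[2]])
def b2w(P,q):
    x,y,a=P;c,s=np.cos(a),np.sin(a); return np.array([x+c*q[0]-s*q[1],y+s*q[0]+c*q[1],q[2]])
E
python3 - <<'E'
from h import *
obs=[("top",tc(62,180),(.1,.15,.19)),("top",tc(408,102),(.1,-.15,.19)),("scene",sc(258,15),(.1,.15,.19)),("scene",sc(424,270),(.1,-.15,.19))]
for n,uv,_ in obs: print(n,atz(n,uv,.19))
def f(P): return np.concatenate([proj(n,b2w(P,q))-uv for n,uv,q in obs])
r=least_squares(f,[.55,-.1,.2]); P=r.x; print(P,r.fun.round(1))
print("can",b2w(P,(-.07,-.225,.18)), "pipe pred", b2w(P,(-.06,-.225,.325)))
print("front-left",w2b(P,atz("scene",sc(68,103),.19)),w2b(P,atz("top",tc(110,420),.19)))
print("pull tip top crn",[w2b(P,tri([("top",tc(a,440)),("scene",sc(70,200))])) for a in (206,212,218)])
for z in (.148,.108,.068):
  print(z,"top tip",w2b(P,atz("top",tc(213,440),z)),"sc",w2b(P,atz("scene",sc(68,197),z)))
print("cap world dist",np.hypot(*b2w(P,(-.07,-.225,.18))[:2]),"capfront tri", w2b(P,tri([("top",tc(545,255)),("scene",sc(318,425))])))
E
```

```text
top [0.65856575 0.20869324 0.19      ]
top [ 0.72988611 -0.07508155  0.19      ]
scene [0.65974937 0.2070477  0.19      ]
scene [ 0.73159381 -0.08048657  0.19      ]
[0.59806416 0.04099574 0.2449682 ] [-0.7 -0.1  1.8 -0.5 -0.7 -0.9 -0.1 -0.1]
can [ 0.58472224 -0.19426367  0.18      ] pipe pred [ 0.59442369 -0.19183842  0.325     ]
front-left [-0.10054921  0.14472563  0.19      ] [-0.10259475  0.1507795   0.19      ]
pull tip top crn [array([-0.13328545,  0.08235154,  0.1325712 ]), array([-0.13484504,  0.0769468 ,  0.14367361]), array([-0.1363799 ,  0.07162843,  0.15460384])]
0.148 top tip [-0.13349135  0.07592866  0.148     ] sc [-0.13748577  0.07845861  0.148     ]
0.108 top tip [-0.13002961  0.07778458  0.108     ] sc [-0.13386995  0.09800165  0.108     ]
0.068 top tip [-0.12656788  0.0796405   0.068     ] sc [-0.13025412  0.11754468  0.068     ]
cap world dist 0.6161480968929033 capfront tri [-0.0494625  -0.22430503  0.1865167 ]
```

```bash
python3 -m creep '[{"slide":[0,0,0],"roll":6,"grip":0},{"slide":[0,0,0],"roll":6,"grip":0}]'; python3 - <<'E'
from h import *
from bench import snapshot
import cv2
P=(0.598,0.041,0.245)
for z in (.148,):
  for uv in [(205,405),(215,450),(200,408),(222,447),(207,452)]: print(uv,w2b(P,atz("top",tc(*uv),z)))
  for uv in [(68,203),(100,180),(70,215)]: print(uv,w2b(P,atz("scene",sc(*uv),z)))
for n,(x,y) in (("top",(230,190)),("scene",(185,195))):
  pass
im=snapshot("top")[:,:,::-1]; cv2.imwrite("pics/t1.png",cv2.resize(im[190:250,180:240],(600,600),interpolation=cv2.INTER_CUBIC))
im=snapshot("scene")[:,:,::-1]; cv2.imwrite("pics/s1.png",cv2.resize(im[140:220,200:280],(600,600),interpolation=cv2.INTER_CUBIC))
E
```

```text
time: 0.32
tool_pos: [0.2415, -0.4939, 0.205]
ee_rot: [-1.571, 0.001, -1.223]
wrist_force: [-0.2, -0.3, 0.2]
width: 0.0943
(205, 405) [-0.10354593  0.07604615  0.148     ]
(215, 450) [-0.14187479  0.07610512  0.148     ]
(200, 408) [-0.10503712  0.08062433  0.148     ]
(222, 447) [-0.1407811  0.0699345  0.148    ]
(207, 452) [-0.14197273  0.0828955   0.148     ]
(68, 203) [-0.14004051  0.07286482  0.148     ]
(100, 180) [-0.10350592  0.08022687  0.148     ]
(70, 215) [-0.14361103  0.06091052  0.148     ]
```

View pics/t1.png

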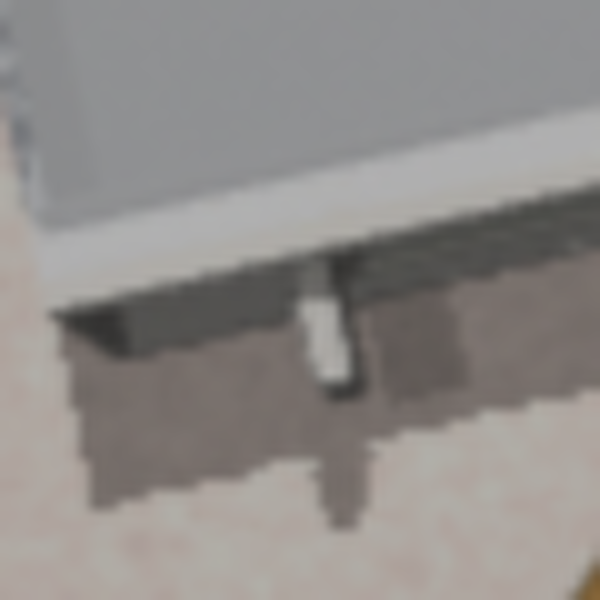

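View pics/s1.png

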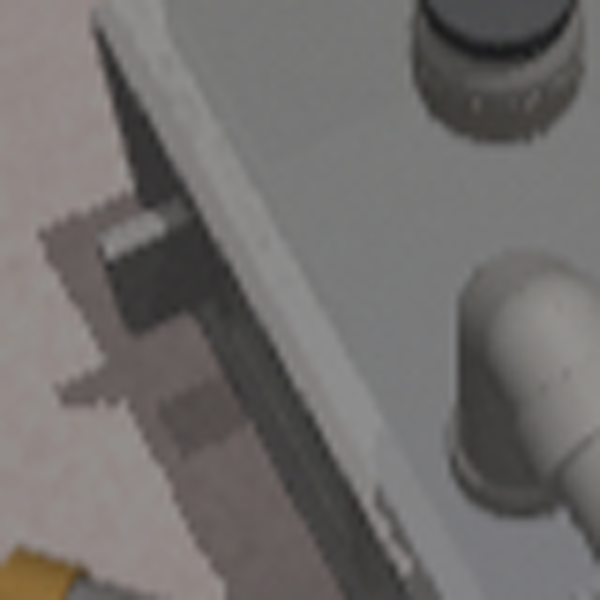

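```bash
python3 - <<'E'
from h import *
P=(0.598,0.041,0.245)
for n,uv in [("top",(211,228)),("top",(215,228)),("top",(210,220)),("scene",(213.3,173.3))]: print(n,w2b(P,atz(n,uv,.148)))
for q in [(-.15,.13,.3),(-.133,.13,.125),(-.133,.07,.125)]: print(q,b2w(P,q))
from scipy.spatial.transform import Rotation as R
from bench import robot
o=robot.get_obs();M=R.from_euler('xyz',o['ee_rot']).as_matrix();print(M.round(3),M.T@(b2w(P,(-.16,.14,.3))-o['tool_pos']))
E
```

```text
top [-0.13888063  0.0838781   0.148     ]
top [-0.14158477  0.07238944  0.148     ]
top [-0.11509775  0.0816222   0.148     ]
scene [-0.14059234  0.0748299   0.148     ]
(-0.15, 0.13, 0.3) [0.42094708 0.1307344  0.3       ]
(-0.133, 0.13, 0.125) [0.43743941 0.13485786 0.125     ]
(-0.133, 0.07, 0.125) [0.45199279 0.07664962 0.125     ]
[[ 0.345 -0.     0.939]
 [-0.939  0.     0.345]
 [-0.001 -1.    -0.   ]] [-0.5354688  -0.09455186  0.37513521]
```

```bash
python3 -m creep '[{"slide":[-20,-95,10],"roll":-7,"grip":1},{"slide":[-50,-95,30],"roll":-14,"grip":1},{"slide":[-85,-95,55],"roll":-21,"grip":1},{"slide":[-120,-95,80],"roll":-28,"grip":1},{"slide":[-155,-95,105],"roll":-35,"grip":1},{"slide":[-190,-95,130],"roll":-42,"grip":1},{"slide":[-225,-95,155],"roll":-49,"grip":1},{"slide":[-255,-95,180],"roll":-56,"grip":1},{"slide":[-290,-95,205],"roll":-63,"grip":1},{"slide":[-325,-95,230],"roll":-70,"grip":1},{"slide":[-360,-95,255],"roll":-77,"grip":1},{"slide":[-395,-95,280],"roll":-84,"grip":1},{"slide":[-430,-95,300],"roll":-91,"grip":1},{"slide":[-465,-95,325],"roll":-98,"grip":1},{"slide":[-500,-95,350],"roll":-105,"grip":1},{"slide":[-535,-95,375],"roll":-112,"grip":1},{"slide":[-535,-95,375],"roll":-119,"grip":1},{"slide":[-535,-95,375],"roll":-126,"grip":1},{"slide":[-535,-95,375],"roll":-133,"grip":1},{"slide":[-535,-95,375],"roll":-140,"grip":1}]'
cat >> h.py <<'E'
from scipy.spatial.transform import Rotation as R
from bench import robot
P0=(0.598,0.041,0.245)
def delta(q,P=P0):
    o=robot.get_obs();M=R.from_euler('xyz',o['ee_rot']).as_matrix()
    print("t",round(o['time'],2),"booth tcp",w2b(P,o['tool_pos']).round(4),"yaw",o['ee_rot'].round(3),"F",o['wrist_force'].round(1)); return (1000*M.T@(b2w(P,q)-o['tool_pos'])).round(1)
E
python3 -c "
from h import *
print(delta((-.155,.135,.3)))"
```

```text
time: 2.08
tool_pos: [0.4102, 0.1381, 0.3001]
ee_rot: [-1.57, 0.001, 1.233]
wrist_force: [-1.2, 0.4, 0.1]
width: 0.0005
t 2.08 booth tcp [-0.1586  0.1398  0.3001] yaw [-1.570e+00  1.000e-03  1.233e+00] F [-1.2  0.4  0.1]
[-2.   0.1 -5.6]
```

```bash
python3 -m creep '[{"slide":[0,0,0],"roll":-7,"grip":1},{"slide":[0,0,0],"roll":-14,"grip":1},{"slide":[0,0,0],"roll":-21,"grip":1},{"slide":[0,0,0],"roll":-28,"grip":1},{"slide":[0,0,0],"roll":-33.4,"grip":1},{"slide":[0,0,0],"roll":-33.4,"grip":1}]'
python3 - <<'E'
from h import *
from bench import snapshot
import cv2
print(delta((-.133,.125,.125)))
cv2.imwrite("pics/w2.png",snapshot("wrist")[:,:,::-1])
im=snapshot("top")[:,:,::-1]; cv2.imwrite("pics/t2.png",cv2.resize(im[100:290,130:370],(800,633))[:600])
E
```

```text
time: 2.58
tool_pos: [0.4103, 0.1371, 0.3004]
ee_rot: [-1.571, 0.0, 1.809]
wrist_force: [-0.2, -0.7, -0.6]
width: 0.0006
t 2.58 booth tcp [-0.1588  0.1387  0.3004] yaw [-1.571  0.     1.809] F [-0.2 -0.7 -0.6]
[-13.5 175.4 -25.9]
```

View pics/w2.png

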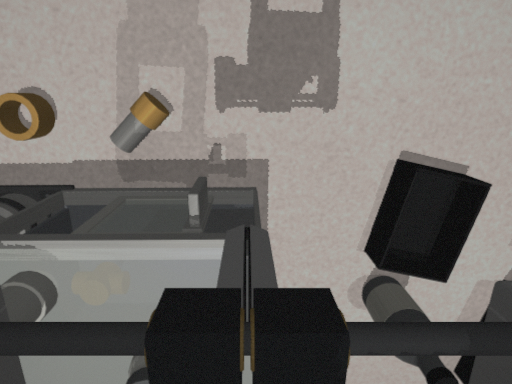

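View pics/t2.png

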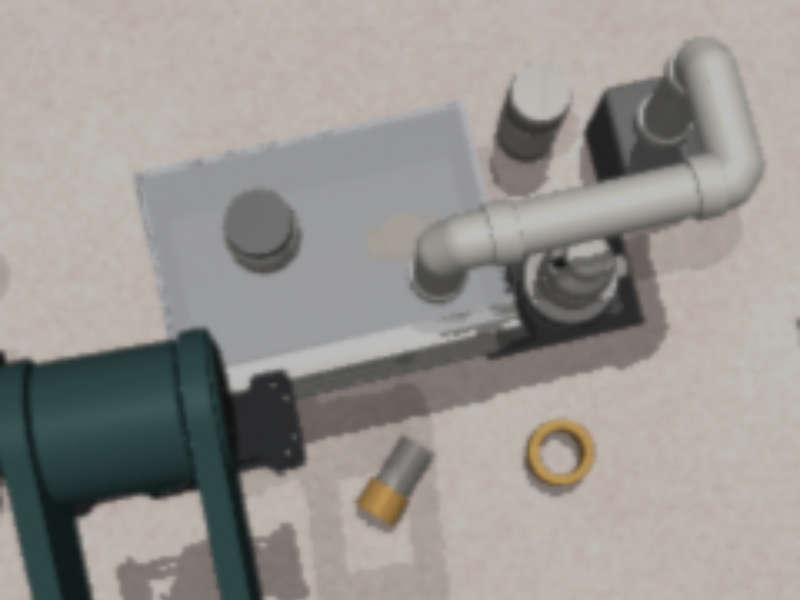

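```bash
python3 -m creep '[{"slide":[-13,0,-26],"roll":0.4,"grip":1},{"slide":[-13,40,-26],"roll":0.4,"grip":1},{"slide":[-13,80,-26],"roll":0.4,"grip":1},{"slide":[-13,120,-26],"roll":0.4,"grip":1},{"slide":[-13,150,-26],"roll":0.4,"grip":1},{"slide":[-13,175,-26],"roll":0.4,"grip":1},{"slide":[-13,175,-26],"roll":0.4,"grip":1}]'
python3 - <<'E'
from h import *
from bench import snapshot
import cv2
print(delta((-.133,.125,.125)))
cv2.imwrite("pics/w3.png",snapshot("wrist")[:,:,::-1])
E
```

```text
time: 3.27
tool_pos: [0.4344, 0.1297, 0.1192]
ee_rot: [-1.559, -0.001, 1.797]
wrist_force: [-0.5, -1.0, 0.1]
width: 0.0003
t 3.27 booth tcp [-0.1372  0.1257  0.1192] yaw [-1.559e+00 -1.000e-03  1.797e+00] F [-0.5 -1.   0.1]
[-0.6 -5.9 -4.1]
```

View pics/w3.png

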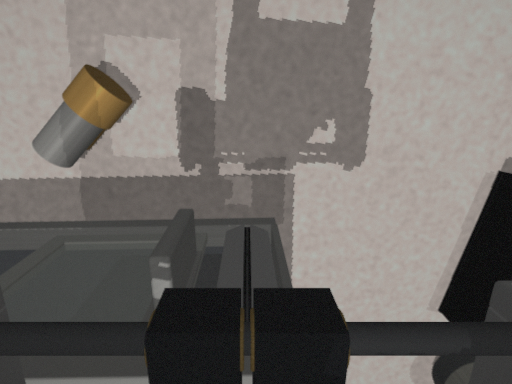

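```bash
python3 -m creep '[{"slide":[-12,-4,-4],"roll":0,"grip":1},{"slide":[-24,-4,-4],"roll":0,"grip":1},{"slide":[-34,-4,-4],"roll":0,"grip":1},{"slide":[-42,-4,-4],"roll":0,"grip":1},{"slide":[-50,-4,-4],"roll":0,"grip":1},{"slide":[-58,-4,-4],"roll":0,"grip":1},{"slide":[-66,-4,-4],"roll":0,"grip":1},{"slide":[-74,-4,-4],"roll":0,"grip":1}]'
python3 - <<'E'
from h import *
from bench import snapshot
import cv2
print(delta((-.133,.125,.125)))
cv2.imwrite("pics/w4.png",snapshot("wrist")[:,:,::-1])
im=snapshot("scene")[:,:,::-1]; cv2.imwrite("pics/s4.png",cv2.resize(im,(800,600)))
E
```

```text
time: 3.98
tool_pos: [0.4595, 0.0587, 0.1298]
ee_rot: [-1.571, -0.0, 1.799]
wrist_force: [-0.6, 2.7, 2.2]
width: 0.0007
t 3.98 booth tcp [-0.13    0.0508  0.1298] yaw [-1.571 -0.     1.799] F [-0.6  2.7  2.2]
[74.2  4.8  4.2]
```

View pics/w4.png

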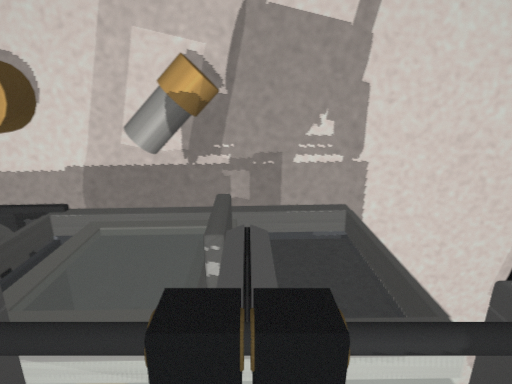

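View pics/s4.png

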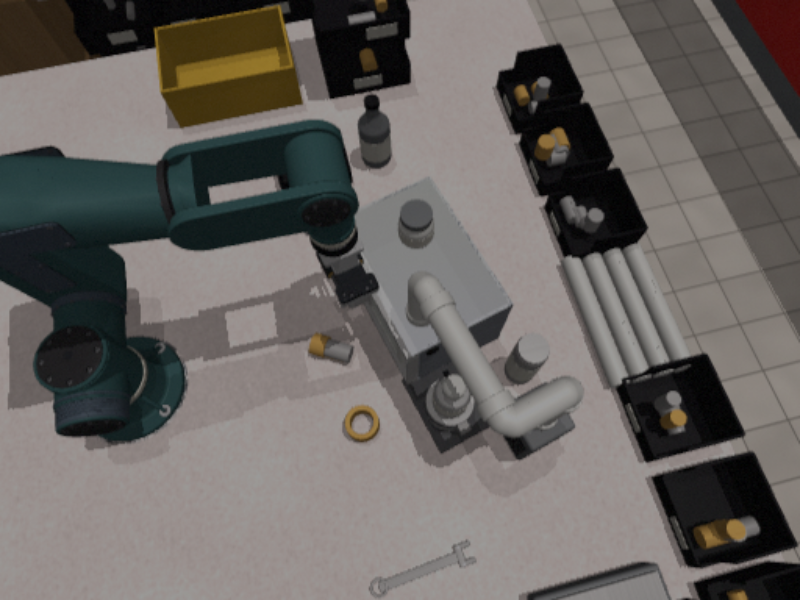

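```bash
python3 -m creep '[{"slide":[-8,0,3],"roll":-1,"grip":1},{"slide":[-16,0,3],"roll":-1,"grip":1},{"slide":[-24,0,3],"roll":-1,"grip":1},{"slide":[-32,0,3],"roll":-1,"grip":1},{"slide":[-40,0,3],"roll":-1,"grip":1},{"slide":[-47,0,3],"roll":-1,"grip":1}]'
python3 -m creep '[{"slide":[-5,0,0],"roll":0,"grip":1},{"slide":[-10,0,0],"roll":0,"grip":1}]'
python3 - <<'E'
from h import *
from bench import snapshot
import cv2
print(delta((-.133,.125,.125)))
cv2.imwrite("pics/w5.png",snapshot("wrist")[:,:,::-1])
E
```

```text
time: 4.58
tool_pos: [0.465, 0.0206, 0.1293]
ee_rot: [-1.57, -0.021, 1.818]
wrist_force: [-7.3, 35.7, 6.6]
width: 0.0005
time: 4.75
tool_pos: [0.4649, 0.0207, 0.1295]
ee_rot: [-1.57, -0.042, 1.823]
wrist_force: [-13.5, 53.4, 11.9]
width: 0.0005
t 4.75 booth tcp [-0.134   0.0125  0.1295] yaw [-1.57  -0.042  1.823] F [-13.5  53.4  11.9]
[112.2   9.2  -1.8]
```

View pics/w5.png

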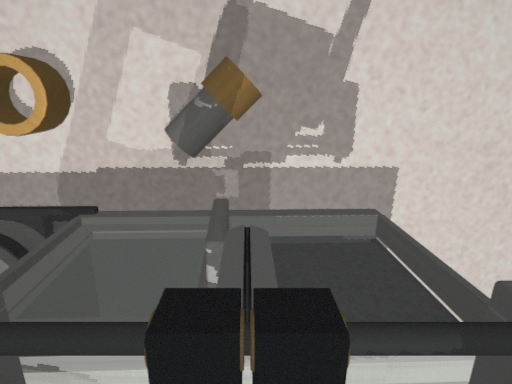

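```bash
python3 -m creep '[{"slide":[10,0,0],"roll":0,"grip":1},{"slide":[25,0,0],"roll":0,"grip":1},{"slide":[50,0,0],"roll":0,"grip":1},{"slide":[50,0,15],"roll":0,"grip":1},{"slide":[50,-40,30],"roll":0,"grip":1},{"slide":[50,-80,60],"roll":0,"grip":1},{"slide":[50,-120,100],"roll":0,"grip":1},{"slide":[50,-120,140],"roll":0,"grip":1},{"slide":[50,-120,140],"roll":0,"grip":1}]'
python3 - <<'E'
from h import *
from bench import snapshot
import cv2
print(delta((-.133,.125,.125)))
im=snapshot("wrist")[:,:,::-1];cv2.imwrite("pics/w6.png",cv2.resize(im,(800,600)))
im=snapshot("scene")[:,:,::-1]; cv2.imwrite("pics/s6.png",cv2.resize(im[110:310,190:400],(630,600),interpolation=cv2.INTER_CUBIC))
E
```

```text
time: 5.55
tool_pos: [0.3197, 0.0161, 0.2531]
ee_rot: [-1.575, 0.004, 1.814]
wrist_force: [0.6, -0.1, 0.1]
width: 0.0
t 5.55 booth tcp [-0.2761  0.0433  0.2531] yaw [-1.575  0.004  1.814] F [ 0.6 -0.1  0.1]
[  82.4  128.3 -142.5]
```

View pics/w6.png

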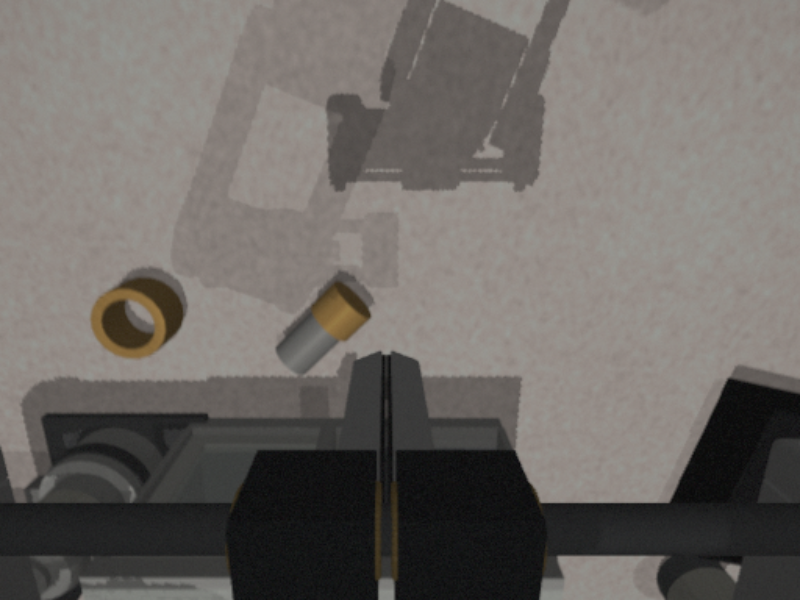

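View pics/s6.png

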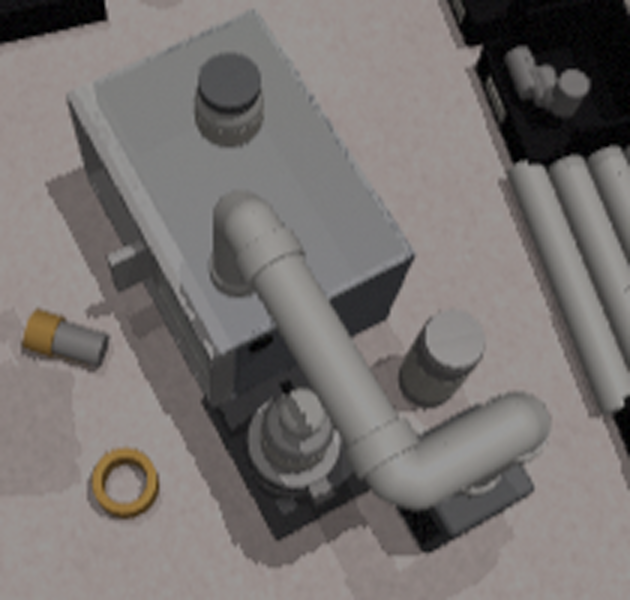

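```bash
python3 -m creep '[{"slide":[40,0,0],"roll":0,"grip":1},{"slide":[80,0,30],"roll":0,"grip":1},{"slide":[110,30,40],"roll":0,"grip":1},{"slide":[110,60,40],"roll":0,"grip":1},{"slide":[110,60,40],"roll":0,"grip":1}]'
python3 - <<'E'
from h import *
from bench import snapshot
import cv2
print(delta((-.133,.125,.125)))
im=snapshot("wrist")[:,:,::-1];cv2.imwrite("pics/w7.png",cv2.resize(im,(800,600)))
E
```

```text
time: 6.07
tool_pos: [0.2498, 0.1143, 0.1797]
ee_rot: [-1.552, 0.0, 1.82]
wrist_force: [-0.6, -1.2, -1.9]
width: 0.0009
t 6.07 booth tcp [-0.32    0.1556  0.1797] yaw [-1.552  0.     1.82 ] F [-0.6 -1.2 -1.9]
[ -31.4   51.2 -187.8]
```

View pics/w7.png

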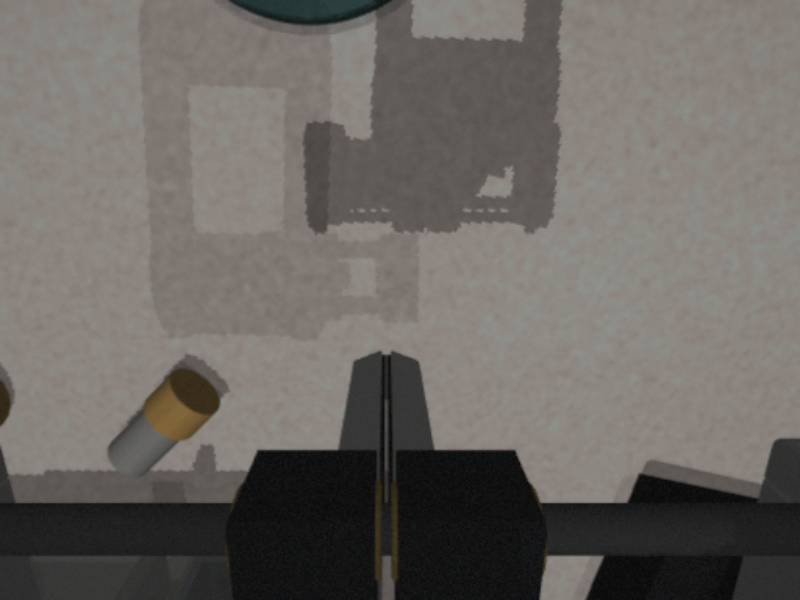

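```bash
python3 - <<'E'
import cv2,numpy as np
o=[]
for n in (3,4,5):
    im=cv2.imread(f"pics/w{n}.png")[180:330,0:480]
    im=cv2.convertScaleAbs(im,alpha=2.0); o.append(cv2.resize(im,None,fx=1.33,fy=1.33,interpolation=cv2.INTER_CUBIC))
cv2.imwrite("pics/w345.png",np.vstack(o)[:600])
E
```

```text
(no output)
```

View pics/w345.png

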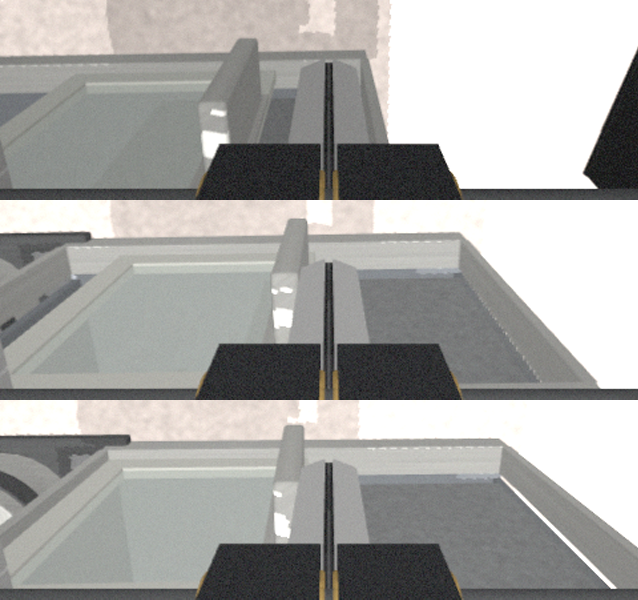

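```bash
python3 -m creep '[{"slide":[0,-40,0],"roll":0,"grip":1},{"slide":[0,-80,0],"roll":0,"grip":1},{"slide":[0,-120,0],"roll":0,"grip":1},{"slide":[0,-160,0],"roll":0,"grip":1},{"slide":[0,-200,0],"roll":0,"grip":1},{"slide":[0,-240,0],"roll":0,"grip":1},{"slide":[0,-280,-20],"roll":0,"grip":1},{"slide":[0,-320,-40],"roll":0,"grip":1},{"slide":[0,-320,-80],"roll":0,"grip":1},{"slide":[0,-320,-120],"roll":0,"grip":1},{"slide":[0,-320,-160],"roll":0,"grip":1},{"slide":[0,-320,-200],"roll":0,"grip":1},{"slide":[0,-320,-200],"roll":0,"grip":1}]'
python3 -c "
from h import *
delta((0,0,0));print(robot.get_obs()['joint_positions'].round(3))"
python3 -m creep '[{"slide":[0,0,-40],"roll":0,"grip":1},{"slide":[0,0,-80],"roll":0,"grip":1},{"slide":[0,0,-120],"roll":0,"grip":1},{"slide":[0,0,-160],"roll":0,"grip":1},{"slide":[0,0,-200],"roll":0,"grip":1},{"slide":[0,0,-200],"roll":0,"grip":1}]'
python3 -c "
from h import *
delta((0,0,0));print(robot.get_obs()['joint_positions'].round(3))"
```

```text
time: 7.2
tool_pos: [0.4601, 0.1633, 0.5027]
ee_rot: [-1.561, 0.001, 1.812]
wrist_force: [1.8, 0.2, -2.2]
width: 0.0005
t 7.2 booth tcp [-0.1041  0.1521  0.5027] yaw [-1.561e+00  1.000e-03  1.812e+00] F [ 1.8  0.2 -2.2]
[ 2.260e-01  1.030e-01  7.470e-01 -1.000e-03  2.301e+00 -1.587e+00]
time: 7.7
tool_pos: [0.6236, 0.202, 0.4714]
ee_rot: [-1.584, -0.001, 1.813]
wrist_force: [-0.1, -0.8, 0.3]
width: 0.0004
t 7.7 booth tcp [0.0639 0.15   0.4714] yaw [-1.584e+00 -1.000e-03  1.813e+00] F [-0.1 -0.8  0.3]
[ 2.260e-01  5.160e-01  2.770e-01  2.000e-03  2.335e+00 -1.585e+00]
```

```bash
python3 -m creep '[{"slide":[0,0,30],"roll":0,"grip":1},{"slide":[0,0,30],"roll":0,"grip":1},{"slide":[0,0,30],"roll":0,"grip":1}]'
python3 -c "
from h import *
delta((0,0,0));print(robot.get_obs()['joint_positions'].round(3))"

```

```text
time: 7.95
tool_pos: [0.5882, 0.1947, 0.4824]
ee_rot: [-1.6, -0.001, 1.815]
wrist_force: [0.2, -0.1, 1.5]
width: 0.0007
t 7.95 booth tcp [0.0278 0.1515 0.4824] yaw [-1.600e+00 -1.000e-03  1.815e+00] F [ 0.2 -0.1  1.5]
[ 2.270e-01  3.920e-01  4.330e-01  2.000e-03  2.288e+00 -1.586e+00]
```

```bash
python3 -m creep '[{"slide":[0,-60,-100],"roll":0,"grip":1},{"slide":[0,-60,-150],"roll":0,"grip":1},{"slide":[0,-60,-250],"roll":0,"grip":1},{"slide":[0,-60,-250],"roll":0,"grip":1},{"slide":[0,-60,-250],"roll":0,"grip":1},{"slide":[0,-60,-250],"roll":0,"grip":1},{"slide":[0,-60,-250],"roll":0,"grip":1}]'
python3 -c "
from h import *
delta((0,0,0));print(robot.get_obs()['joint_positions'].round(3))"

```

```text
time: 8.53
tool_pos: [0.6755, 0.2109, 0.4344]
ee_rot: [-1.627, -0.003, 1.816]
wrist_force: [0.1, 0.6, -0.5]
width: 0.0005
t 8.53 booth tcp [0.1164 0.1461 0.4344] yaw [-1.627 -0.003  1.816] F [ 0.1  0.6 -0.5]
[ 0.22   0.575  0.274  0.006  2.237 -1.592]
```

```bash

python3 -m creep '[{"slide":[0,-40,-200],"roll":0,"grip":1},{"slide":[0,-40,-200],"roll":0,"grip":1}]'
python3 -m creep '[{"slide":[0,-40,-200],"roll":0,"grip":1},{"slide":[0,-40,-200],"roll":0,"grip":1}]'
python3 -m creep '[{"slide":[0,-100,-200],"roll":0,"grip":1}]'
python3 -m creep '[{"slide":[0,-100,-200],"roll":0,"grip":1}]'
python3 -c "
from h import *
delta((0,0,0));print(robot.get_obs()['joint_positions'].round(3))"

```

```text
time: 8.7
tool_pos: [0.7045, 0.2158, 0.4144]
ee_rot: [-1.657, -0.005, 1.816]
wrist_force: [-0.5, -1.0, 0.3]
width: 0.0003
time: 8.87
tool_pos: [0.7314, 0.22, 0.3948]
ee_rot: [-1.685, -0.006, 1.817]
wrist_force: [0.1, 0.4, 0.0]
width: 0.0003
time: 8.95
tool_pos: [0.7414, 0.2212, 0.3935]
ee_rot: [-1.708, -0.008, 1.817]
wrist_force: [0.9, 0.7, 0.6]
width: 0.0002
time: 9.03
tool_pos: [0.7496, 0.222, 0.3971]
ee_rot: [-1.737, -0.009, 1.817]
wrist_force: [-0.1, 0.3, -0.7]
width: 0.0004
t 9.03 booth tcp [0.191  0.1388 0.3971] yaw [-1.737 -0.009  1.817] F [-0.1  0.3 -0.7]
[ 0.209  0.634  0.274  0.017  2.069 -1.598]
```

```bash

python3 -m creep '[{"slide":[0,-100,-200],"roll":0,"grip":1}]' | sed -n 2,3p
python3 -m creep '[{"slide":[0,-100,-200],"roll":0,"grip":1}]' | sed -n 2,3p
python3 -m creep '[{"slide":[0,-100,-200],"roll":0,"grip":1}]' | sed -n 2,3p
python3 -m creep '[{"slide":[0,-100,-200],"roll":0,"grip":1}]' | sed -n 2,3p
python3 -m creep '[{"slide":[0,-100,-200],"roll":0,"grip":1}]' | sed -n 2,3p
python3 -m creep '[{"slide":[0,-100,-200],"roll":0,"grip":1}]' | sed -n 2,3p
python3 -c "
from h import *
delta((0,0,0));print(robot.get_obs()['joint_positions'].round(3))"

```

```text
tool_pos: [0.7576, 0.2227, 0.4011]
ee_rot: [-1.765, -0.01, 1.817]
tool_pos: [0.7652, 0.2235, 0.4058]
ee_rot: [-1.793, -0.011, 1.817]
tool_pos: [0.7725, 0.2241, 0.4113]
ee_rot: [-1.822, -0.012, 1.818]
tool_pos: [0.7791, 0.2246, 0.4178]
ee_rot: [-1.85, -0.013, 1.818]
tool_pos: [0.7853, 0.225, 0.4249]
ee_rot: [-1.879, -0.014, 1.818]
tool_pos: [0.7908, 0.2253, 0.4327]
ee_rot: [-1.907, -0.015, 1.818]
t 9.53 booth tcp [0.2318 0.132  0.4327] yaw [-1.907 -0.015  1.818] F [-0.1 -0.3 -0.1]
[ 0.195  0.604  0.274  0.033  1.928 -1.604]
```

```bash

python3 -m creep '[{"slide":[0,-100,-200],"roll":0,"grip":1}]' | sed -n 2,3p
python3 -m creep '[{"slide":[0,-100,-200],"roll":0,"grip":1}]' | sed -n 2,3p
python3 -m creep '[{"slide":[0,-100,-200],"roll":0,"grip":1}]' | sed -n 2,3p
python3 -m creep '[{"slide":[0,-100,-200],"roll":0,"grip":1}]' | sed -n 2,3p
python3 -m creep '[{"slide":[0,-100,-200],"roll":0,"grip":1}]' | sed -n 2,3p
python3 -m creep '[{"slide":[0,-100,-200],"roll":0,"grip":1}]' | sed -n 2,3p
python3 -m creep '[{"slide":[0,-100,-200],"roll":0,"grip":1}]' | sed -n 2,3p
python3 -m creep '[{"slide":[0,-100,-200],"roll":0,"grip":1}]' | sed -n 2,3p
python3 -m creep '[{"slide":[0,-100,-200],"roll":0,"grip":1}]' | sed -n 2,3p
python3 -m creep '[{"slide":[0,-100,-200],"roll":0,"grip":1}]' | sed -n 2,3p
python3 -c "
from h import *
delta((0,0,0));print(robot.get_obs()['joint_positions'].round(3))"

```

```text
tool_pos: [0.7959, 0.2255, 0.4413]
ee_rot: [-1.936, -0.016, 1.819]
tool_pos: [0.8004, 0.2255, 0.4505]
ee_rot: [-1.964, -0.016, 1.819]
tool_pos: [0.8043, 0.2254, 0.4604]
ee_rot: [-1.993, -0.017, 1.819]
tool_pos: [0.8077, 0.2252, 0.4711]
ee_rot: [-2.021, -0.018, 1.82]
tool_pos: [0.8105, 0.2249, 0.4822]
ee_rot: [-2.049, -0.018, 1.82]
tool_pos: [0.8127, 0.2244, 0.494]
ee_rot: [-2.078, -0.019, 1.82]
tool_pos: [0.8143, 0.2238, 0.5064]
ee_rot: [-2.106, -0.02, 1.821]
tool_pos: [0.8153, 0.2231, 0.5193]
ee_rot: [-2.135, -0.02, 1.821]
tool_pos: [0.8157, 0.2222, 0.5327]
ee_rot: [-2.163, -0.021, 1.821]
tool_pos: [0.8155, 0.2212, 0.5466]
ee_rot: [-2.191, -0.021, 1.822]
t 10.37 booth tcp [0.2547 0.122  0.5466] yaw [-2.191 -0.021  1.822] F [ 0.4 -0.1  0.2]
[ 0.171  0.503  0.274  0.065  1.747 -1.612]
```

```bash
python3 -c "
from h import *
print(delta((-.2,-.15,.48)))
print(delta((-.18,-.225,.34)))
print(delta((-.16,-.225,.30)))"

```

```text
t 10.37 booth tcp [0.2547 0.122  0.5466] yaw [-2.191 -0.021  1.822] F [ 0.4 -0.1  0.2]
[-270.7 -215.8  406.7]
t 10.37 booth tcp [0.2547 0.122  0.5466] yaw [-2.191 -0.021  1.822] F [ 0.4 -0.1  0.2]
[-348.8  -91.8  471.2]
t 10.37 booth tcp [0.2547 0.122  0.5466] yaw [-2.191 -0.021  1.822] F [ 0.4 -0.1  0.2]
[-349.7  -47.7  478.2]
```

```bash
python3 -m creep '[{"slide":[-20,-16,31],"roll":0,"grip":1},{"slide":[-41,-33,62],"roll":0,"grip":1},{"slide":[-62,-50,94],"roll":0,"grip":1},{"slide":[-83,-66,125],"roll":0,"grip":1},{"slide":[-104,-83,156],"roll":0,"grip":1},{"slide":[-125,-100,188],"roll":0,"grip":1},{"slide":[-146,-116,219],"roll":0,"grip":1},{"slide":[-166,-133,250],"roll":0,"grip":1},{"slide":[-187,-150,281],"roll":0,"grip":1},{"slide":[-208,-166,313],"roll":0,"grip":1},{"slide":[-229,-183,344],"roll":0,"grip":1},{"slide":[-250,-200,375],"roll":0,"grip":1},{"slide":[-271,-216,407],"roll":0,"grip":1},{"slide":[-271,-216,407],"roll":0,"grip":1}]'
python3 -c "
from h import *
print(delta((-.18,-.225,.34)));print(robot.get_obs()['joint_positions'].round(3))"
```

```text
time: 11.53
tool_pos: [0.4359, -0.161, 0.4808]
ee_rot: [-2.186, -0.016, 1.805]
wrist_force: [0.8, -0.2, -0.1]
width: 0.0005
t 11.53 booth tcp [-0.2062 -0.1567  0.4808] yaw [-2.186 -0.016  1.805] F [ 0.8 -0.2 -0.1]
[-70.3 129.6  58.7]
[-0.902 -0.355  1.338  0.58   1.835 -2.453]
```

```bash
python3 -m creep '[{"slide":[-18,32,15],"roll":0,"grip":1},{"slide":[-35,65,29],"roll":0,"grip":1},{"slide":[-53,97,44],"roll":0,"grip":1},{"slide":[-70,129,58],"roll":0,"grip":1},{"slide":[-70,129,58],"roll":0,"grip":1},{"slide":[-70,129,58],"roll":0,"grip":1}]'
python3 - <<'E'
from h import *
from bench import snapshot
import cv2
print(delta((-.16,-.225,.30)));print(robot.get_obs()['joint_positions'].round(3))
im=snapshot("scene")[:,:,::-1]; cv2.imwrite("pics/s8.png",cv2.resize(im,(800,600)))
im=snapshot("wrist")[:,:,::-1]; cv2.imwrite("pics/w8.png",cv2.resize(im,(800,600)))
E
```

```text
time: 12.03
tool_pos: [0.4918, -0.2017, 0.3456]
ee_rot: [-2.176, -0.026, 1.805]
wrist_force: [0.2, -1.0, -0.3]
width: 0.0001
t 12.03 booth tcp [-0.1619 -0.2097  0.3456] yaw [-2.176 -0.026  1.805] F [ 0.2 -1.  -0.3]
[-16.5  38.4  24. ]
[-0.85  -0.266  1.544  0.539  1.572 -2.565]
```

View pics/s8.png

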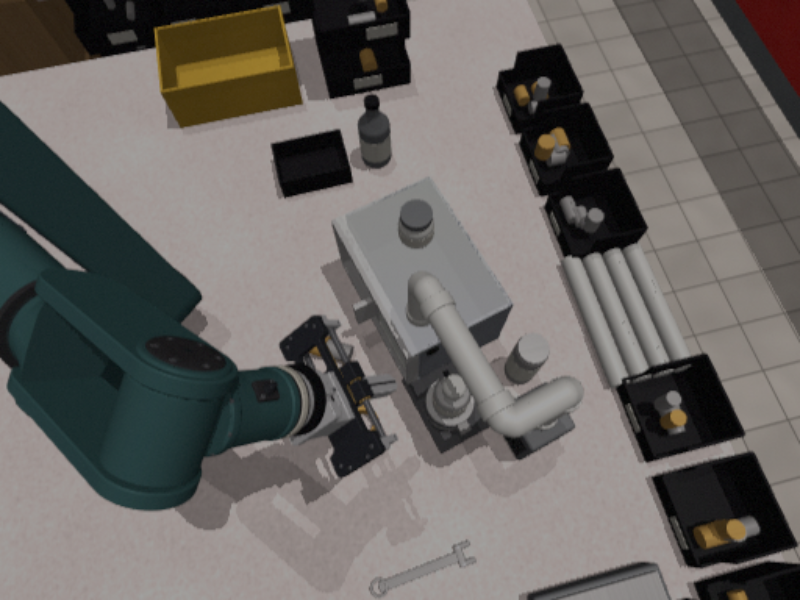

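View pics/w8.png

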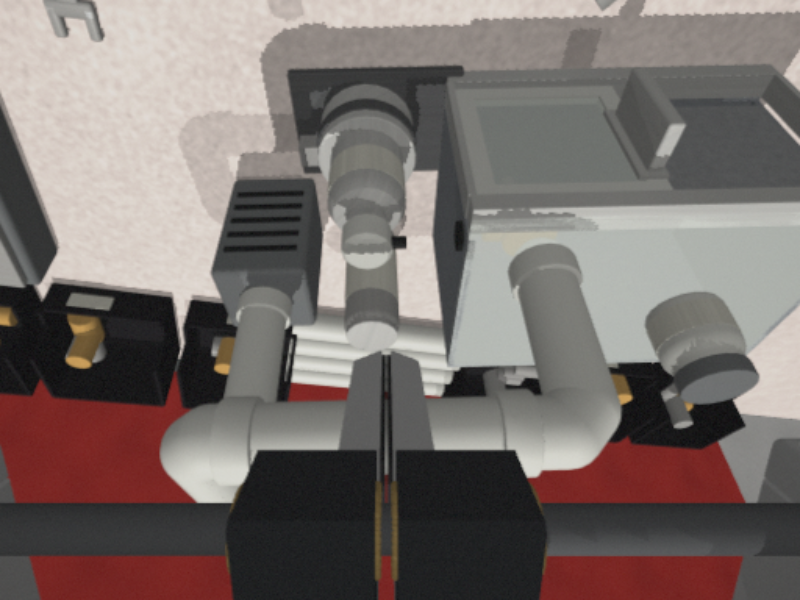

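```bash
python3 -m creep '[{"slide":[0,0,0],"roll":7,"grip":1},{"slide":[0,0,0],"roll":14,"grip":1},{"slide":[0,0,0],"roll":20,"grip":1},{"slide":[0,0,0],"roll":20,"grip":1},{"slide":[0,0,0],"roll":20,"grip":1}]'
python3 - <<'E'
from h import *
from bench import snapshot
import cv2
print(delta((-.16,-.225,.30)));print(robot.get_obs()['joint_positions'].round(3))
ci=camera_info("wrist")
im=snapshot("wrist")[:,:,::-1].copy()
for z in (.165,.175,.185,.195): print(z,proj("wrist",b2w(P0,(-.07,-.225,z))).round(1), proj("wrist",b2w(P0,(-.09,-.225,z))).round(1))
cv2.imwrite("pics/w9.png",cv2.resize(im,(800,600)))
u,v=proj("wrist",b2w(P0,(-.07,-.225,.18))).astype(int);print(u,v)
x0,y0=u-50,v-50
cv2.imwrite("pics/w9c.png",cv2.resize(im[y0:y0+100,x0:x0+100],(600,600),interpolation=cv2.INTER_CUBIC)); print("crop",x0,y0)
np.save("ci9.npy",ci,allow_pickle=True)
E
```

```text
time: 12.55
tool_pos: [0.4915, -0.2023, 0.3489]
ee_rot: [-2.145, -0.215, 1.515]
wrist_force: [0.7, -0.4, -0.4]
width: 0.0003
t 12.55 booth tcp [-0.1623 -0.2102  0.3489] yaw [-2.145 -0.215  1.515] F [ 0.7 -0.4 -0.4]
[-23.5  41.3  18.8]
[-0.851 -0.27   1.541  0.538  1.572 -2.219]
0.165 [224.8 149.8] [218.9 138.3]
0.175 [226.2 155.4] [220.3 143.9]
0.185 [227.7 161.1] [221.7 149.6]
0.195 [229.3 167. ] [223.2 155.6]
226 158
crop 176 108
```

View pics/w9.png

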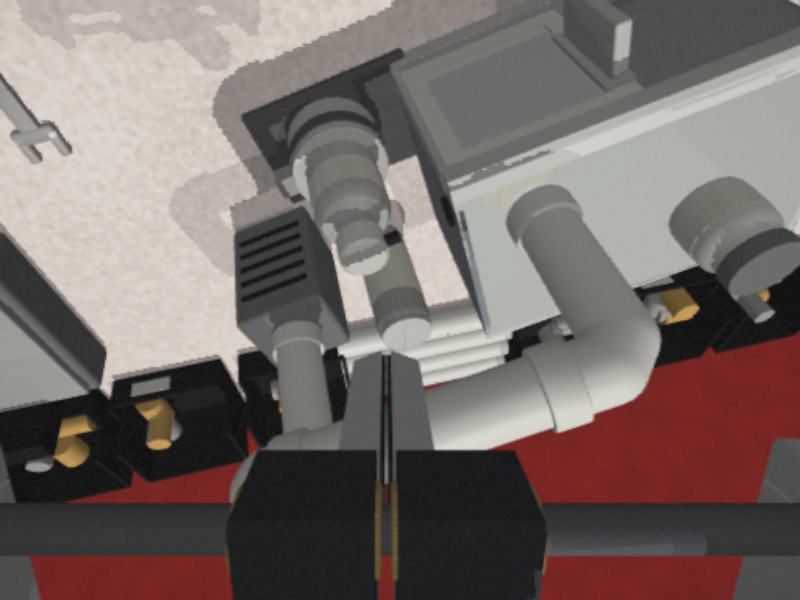

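View pics/w9c.png

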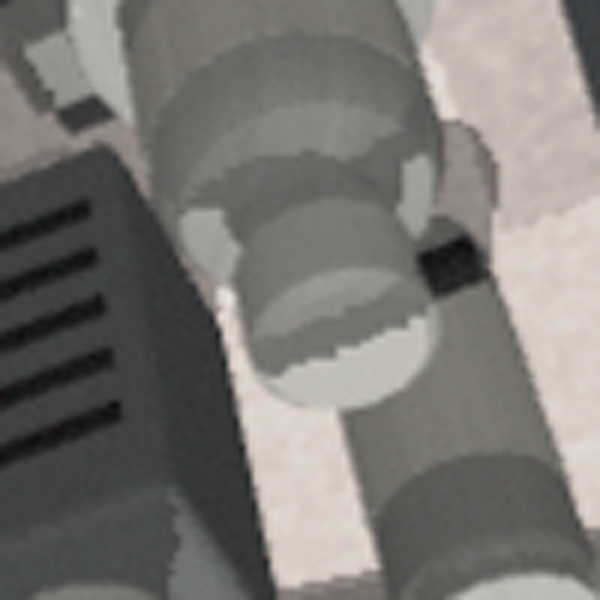

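```bash
python3 - <<'E'
from h import *
from bench import snapshot
import cv2
for z in (.175,.185,.195): print(z,w2b(P0,atz("wrist",(233.2,164.7),z)).round(4))
im=cv2.imread("pics/s8.png")
im=snapshot("scene")[:,:,::-1]
cv2.imwrite("pics/s9c.png",cv2.resize(im[225:285,260:320],(600,600),interpolation=cv2.INTER_CUBIC))
for z in (.165,.18,.195): print(z,proj("scene",b2w(P0,(-.07,-.225,z))).round(1))
E
```

```text
0.175 [-0.0511 -0.2226  0.175 ]
0.185 [-0.0612 -0.2211  0.185 ]
0.195 [-0.0713 -0.2197  0.195 ]
0.165 [285.9 250.9]
0.18 [286.2 249.6]
0.195 [286.6 248.2]
```

View pics/s9c.png

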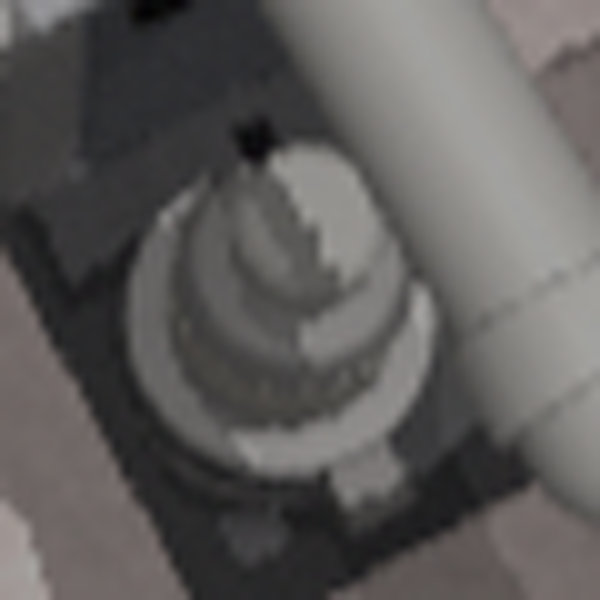

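```bash
python3 - <<'E'
from h import *
p=tri([("wrist",(233.2,164.7)),("scene",(290.8,246.5))]);print(p,w2b(P0,p))
for n,uv in [("wrist",(233.2,164.7)),("scene",(290.8,246.5))]: print(proj(n,p)-uv)
for z in (.175,.185,.195):print(w2b(P0,atz("scene",(290.8,246.5),z)))
# pipe check: wrist? booth corners reprojection in wrist
for q in [(-.1,-.15,.19),(.1,-.15,.19)]: print(proj("wrist",b2w(P0,q))*1.5625)
E
```

```text
[ 0.59870795 -0.18816977  0.17742495] [-0.05489977 -0.22249787  0.17742495]
[-0.54037851 -0.02919656]
[-0.03295038 -0.25707247]
[-0.0547158  -0.22270128  0.175     ]
[-0.05655061 -0.22443955  0.185     ]
[-0.05838542 -0.22617781  0.195     ]
[444.18684339 189.97747214]
[484.4437733  339.06130322]
```

```bash
python3 - <<'E'
from h import *
for z in (.065,.14,.16):print(z,(proj("scene",b2w(P0,(-.07,-.225,z)))-(260,225))*10)
for z in (.065,.14,.16):print(z,(proj("wrist",b2w(P0,(-.07,-.225,z)))-(176,108))*6)
for z in (.325,):
  for y in (-.13,-.225,-.33): print("pipe",(proj("scene",b2w(P0,(-.06,y,z))))*1.5625,proj("top",b2w(P0,(-.06,y,z)))*1.5625,proj("wrist",b2w(P0,(-.06,y,z)))*1.5625)
print("pull", proj("wrist",b2w(P0,(-.142,-.006,.148)))*1.5625)
E
```

```text
0.065 [237.76668421 337.42985654]
0.14 [253.07929639 279.96241298]
0.16 [257.54416156 263.20600432]
0.065 [219.3850116  -27.00569138]
0.14 [272.08809904 175.68635509]
0.16 [288.32961342 238.14997815]
pipe [427.12108558 307.66370137] [437.27766196 273.60515764] [560.70580056 372.66017047]
pipe [459.66905731 363.1448942 ] [492.16286636 260.97817999] [404.07041021 427.23023178]
pipe [498.92398978 430.05875587] [552.26444189 247.15111567] [241.64742188 483.81662909]
pull [623.21337915  19.45164595]
```

```bash
python3 -c "
from h import *
print(delta((-.115,-.223,.285)));
o=robot.get_obs();M=R.from_euler('xyz',o['ee_rot']).as_matrix();y=M[:,1];print(y, 'tilt',np.degrees(np.arccos(-y[2])),'az',np.degrees(np.arctan2(y[1],y[0])),M[:,0])"
python3 -m creep '[{"slide":[-15,20,20],"roll":0,"grip":1},{"slide":[-15,35,0],"roll":0,"grip":1},{"slide":[-15,50,-10],"roll":0,"grip":1},{"slide":[-15,50,-10],"roll":0,"grip":1}]'
python3 -c "
from h import *
print(delta((-.115,-.223,.285)));
o=robot.get_obs();print(o['joint_positions'].round(3))"
```

```text
t 12.65 booth tcp [-0.1624 -0.2101  0.3475] yaw [-2.143 -0.216  1.514] F [0.8 0.1 0.2]
[-11.7  78.2  -8.1]
[ 0.55060933  0.14952623 -0.821262  ] tilt 34.78867473873791 az 15.193118068435966 [0.05554436 0.97508356 0.21477167]
time: 12.98
tool_pos: [0.5269, -0.2101, 0.3037]
ee_rot: [-2.137, -0.222, 1.513]
wrist_force: [-0.6, 0.3, 0.0]
width: 0.0005
t 12.98 booth tcp [-0.1299 -0.2264  0.3037] yaw [-2.137 -0.222  1.513] F [-0.6  0.3  0. ]
[ 3.4 23.9 -0.4]
[-0.801 -0.194  1.568  0.527  1.468 -2.223]
```

```bash

python3 -m creep '[{"slide":[3,12,0],"roll":-7,"grip":1},{"slide":[3,24,0],"roll":-13,"grip":1},{"slide":[3,24,0],"roll":-13,"grip":1},{"slide":[3,24,0],"roll":-13,"grip":1}]'
python3 - <<'E'
from h import *
from bench import snapshot
import cv2
print(delta((-.052,-.223,.205)));
o=robot.get_obs();print(o['joint_positions'].round(3))
im=snapshot("wrist")[:,:,::-1]; cv2.imwrite("pics/w10.png",cv2.resize(im[60:330,100:400],(660,594),interpolation=cv2.INTER_CUBIC))
im=snapshot("scene")[:,:,::-1]; cv2.imwrite("pics/s10.png",cv2.resize(im[180:320,200:360],(680,595),interpolation=cv2.INTER_CUBIC))
E
```

```text
time: 13.32
tool_pos: [0.5392, -0.2041, 0.2875]
ee_rot: [-2.169, -0.096, 1.702]
wrist_force: [0.4, 0.1, 0.4]
width: 0.0005
t 13.32 booth tcp [-0.1164 -0.2235  0.2875] yaw [-2.169 -0.096  1.702] F [0.4 0.1 0.4]
[-1.000e-01  1.045e+02 -6.100e+00]
[-0.77  -0.182  1.59   0.519  1.419 -2.439]
```

View pics/w10.png

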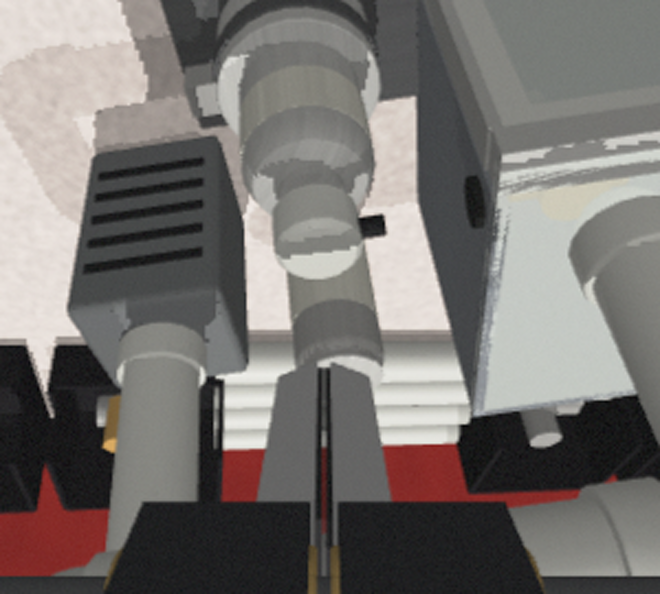

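View pics/s10.png

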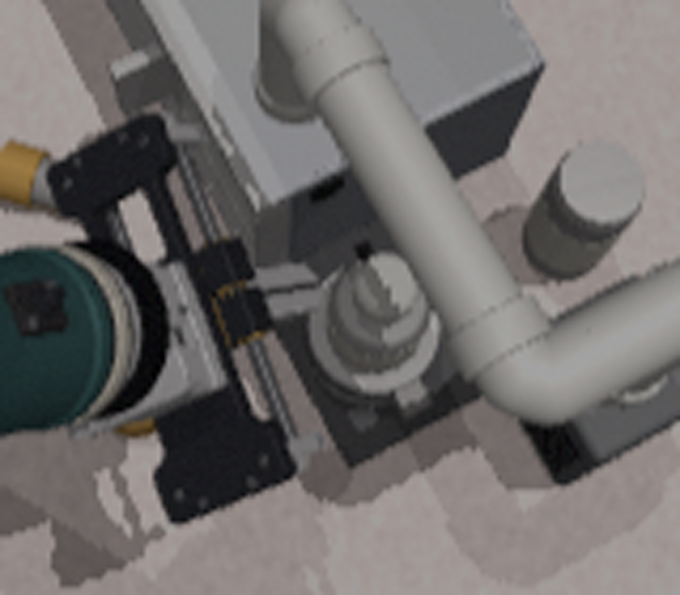

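```bash
python3 -c "
from h import *
o,d=ray('wrist',(244.1,172.3))
for z in (.175,.18,.185,.19): print(z,w2b(P0,atz('wrist',(244.1,172.3),z)).round(4))"
python3 -m creep '[{"slide":[0,30,-2],"roll":0,"grip":1},{"slide":[0,60,-4],"roll":0,"grip":1},{"slide":[0,85,-6],"roll":0,"grip":1},{"slide":[0,104,-6],"roll":0,"grip":1},{"slide":[0,104,-6],"roll":0,"grip":1},{"slide":[0,104,-6],"roll":0,"grip":1}]'
python3 - <<'E'
from h import *
from bench import snapshot
import cv2
print(delta((-.052,-.223,.205)));
o=robot.get_obs();print(o['joint_positions'].round(3))
M=R.from_euler('xyz',o['ee_rot']).as_matrix();print(M.round(3)); print("world -10mm z in tool",(M.T@[0,0,-10]).round(2))
im=snapshot("wrist")[:,:,::-1]; cv2.imwrite("pics/w11.png",cv2.resize(im[60:330,100:400],(660,594),interpolation=cv2.INTER_CUBIC))
im=snapshot("scene")[:,:,::-1]; cv2.imwrite("pics/s11.png",cv2.resize(im[200:300,220:330],(660,600),interpolation=cv2.INTER_CUBIC))
E
```

```text
0.175 [-0.0498 -0.2236  0.175 ]
0.18 [-0.0553 -0.2233  0.18  ]
0.185 [-0.0608 -0.2231  0.185 ]
0.19 [-0.0664 -0.2229  0.19  ]
time: 13.92
tool_pos: [0.6012, -0.188, 0.2049]
ee_rot: [-2.169, -0.096, 1.703]
wrist_force: [-0.5, -0.8, 0.2]
width: 0.0006
t 13.92 booth tcp [-0.0524 -0.223   0.2049] yaw [-2.169 -0.096  1.703] F [-0.5 -0.8  0.2]
[ 0.   0.1 -0.4]
[-0.653 -0.059  1.644  0.507  1.209 -2.424]
[[-0.131  0.548 -0.826]
 [ 0.987  0.153 -0.055]
 [ 0.096 -0.823 -0.56 ]]
world -10mm z in tool [-0.96  8.23  5.6 ]
```

View pics/w11.png

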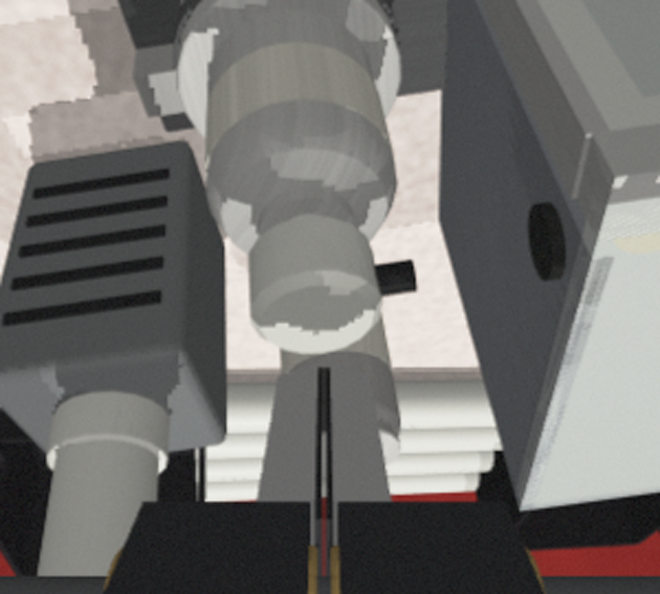

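View pics/s11.png

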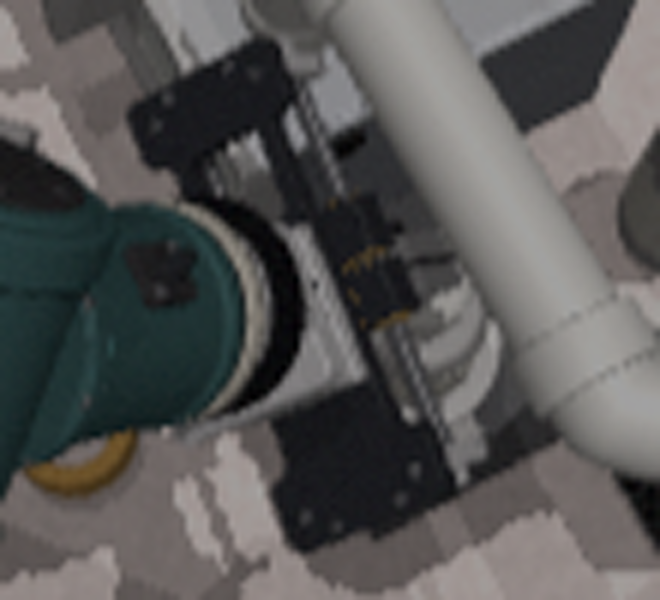

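```bash

python3 -m creep '[{"slide":[-1,8.2,5.6],"roll":0,"grip":1},{"slide":[-1.4,12.3,8.4],"roll":0,"grip":1},{"slide":[-1.4,12.3,8.4],"roll":0,"grip":1}]'
for i in 1; do :; done
python3 -m creep '[{"slide":[-0.3,2.5,1.7],"roll":0,"grip":1},{"slide":[-0.3,2.5,1.7],"roll":0,"grip":1}]' 
python3 -m creep '[{"slide":[-0.2,1.6,1.1],"roll":0,"grip":1},{"slide":[-0.2,1.6,1.1],"roll":0,"grip":1}]' 
```

```text
time: 14.27
tool_pos: [0.6005, -0.1881, 0.1887]
ee_rot: [-2.168, -0.096, 1.702]
wrist_force: [0.8, -0.2, -0.4]
width: 0.0008
time: 14.43
tool_pos: [0.6015, -0.1884, 0.1875]
ee_rot: [-2.171, -0.094, 1.703]
wrist_force: [-1.2, 0.2, 1.1]
width: 0.001
time: 14.6
tool_pos: [0.6018, -0.1884, 0.1861]
ee_rot: [-2.171, -0.094, 1.703]
wrist_force: [-2.9, -0.3, 4.1]
width: 0.0005
```

```bash

python3 -m creep '[{"slide":[-0.2,1.6,1.1],"roll":0,"grip":1},{"slide":[-0.2,1.6,1.1],"roll":0,"grip":1}]' 
```

```text
time: 14.77
tool_pos: [0.6019, -0.1884, 0.184]
ee_rot: [-2.171, -0.094, 1.703]
wrist_force: [-2.1, -0.4, 5.8]
width: 0.0008
```

```bash

python3 -m creep '[{"slide":[-0.2,1.6,1.1],"roll":0,"grip":1},{"slide":[-0.4,3.3,2.2],"roll":0,"grip":1},{"slide":[-0.5,4.1,2.8],"roll":0,"grip":1},{"slide":[-0.5,4.1,2.8],"roll":0,"grip":1}]' 
```

```text
time: 15.1
tool_pos: [0.602, -0.1884, 0.1797]
ee_rot: [-2.172, -0.094, 1.703]
wrist_force: [-4.1, 0.4, 8.0]
width: 0.0005
```

```bash

python3 -m creep '[{"slide":[-0.2,1.6,1.1],"roll":0,"grip":1},{"slide":[-0.3,2.5,1.7],"roll":0,"grip":1},{"slide":[-0.3,2.5,1.7],"roll":0,"grip":1}]' 
```

```text
time: 15.35
tool_pos: [0.6021, -0.1884, 0.1771]
ee_rot: [-2.172, -0.093, 1.703]
wrist_force: [-4.7, 1.1, 9.2]
width: 0.0005
```

```bash

python3 -m creep '[{"slide":[-0.2,1.6,1.1],"roll":0,"grip":1},{"slide":[-0.2,1.6,1.1],"roll":0,"grip":1}]' 
```

```text
time: 15.52
tool_pos: [0.6023, -0.1885, 0.1768]
ee_rot: [-2.174, -0.093, 1.704]
wrist_force: [-8.6, 0.1, 13.2]
width: 0.0004
```

```bash

python3 -m creep '[{"slide":[-0.1,0.8,0.6],"roll":0,"grip":1},{"slide":[-0.1,0.8,0.6],"roll":0,"grip":1},{"slide":[-0.1,0.8,0.6],"roll":0,"grip":1}]' 
```

```text
time: 15.77
tool_pos: [0.6024, -0.1885, 0.1767]
ee_rot: [-2.175, -0.092, 1.704]
wrist_force: [-10.1, 0.5, 14.3]
width: 0.0005
```

```bash

python3 -m creep '[{"slide":[0,0,0],"roll":0,"grip":1},{"slide":[0,0,0],"roll":0,"grip":1},{"slide":[0,0,0],"roll":0,"grip":1},{"slide":[0,0,0],"roll":0,"grip":1},{"slide":[0,0,0],"roll":0,"grip":1},{"slide":[0,0,0],"roll":0,"grip":1},{"slide":[0,0,0],"roll":0,"grip":1},{"slide":[0,0,0],"roll":0,"grip":1},{"slide":[0,0,0],"roll":0,"grip":1}]' 
python3 -m creep '[{"slide":[0.5,-4,-2.8],"roll":0,"grip":1},{"slide":[1,-8.2,-5.6],"roll":0,"grip":1},{"slide":[1.5,-12.3,-8.4],"roll":0,"grip":1},{"slide":[2,-20,-12],"roll":0,"grip":1},{"slide":[2,-45,-12],"roll":0,"grip":1},{"slide":[2,-80,-12],"roll":0,"grip":1},{"slide":[2,-115,-12],"roll":0,"grip":1},{"slide":[2,-150,-12],"roll":0,"grip":1},{"slide":[2,-180,-12],"roll":0,"grip":1},{"slide":[2,-180,-12],"roll":0,"grip":1},{"slide":[2,-180,-12],"roll":0,"grip":1},{"slide":[2,-180,-12],"roll":0,"grip":1}]'
python3 - <<'E'
from h import *
from bench import snapshot
import cv2
delta((0,0,0)); o=robot.get_obs();print(o['joint_positions'].round(3))
im=snapshot("wrist")[:,:,::-1]; cv2.imwrite("pics/w12.png",cv2.resize(im,(800,600)))
im=snapshot("scene")[:,:,::-1]; cv2.imwrite("pics/s12.png",cv2.resize(im,(800,600)))
E
```

```text
time: 16.52
tool_pos: [0.6024, -0.1885, 0.1767]
ee_rot: [-2.175, -0.092, 1.704]
wrist_force: [-9.5, 1.5, 13.9]
width: 0.0005
time: 17.52
tool_pos: [0.5121, -0.2127, 0.3251]
ee_rot: [-2.168, -0.097, 1.703]
wrist_force: [0.7, -0.3, -0.6]
width: 0.0003
t 17.52 booth tcp [-0.1448 -0.2253  0.3251] yaw [-2.168 -0.097  1.703] F [ 0.7 -0.3 -0.6]
[-0.83  -0.217  1.544  0.532  1.52  -2.45 ]
```

View pics/w12.png

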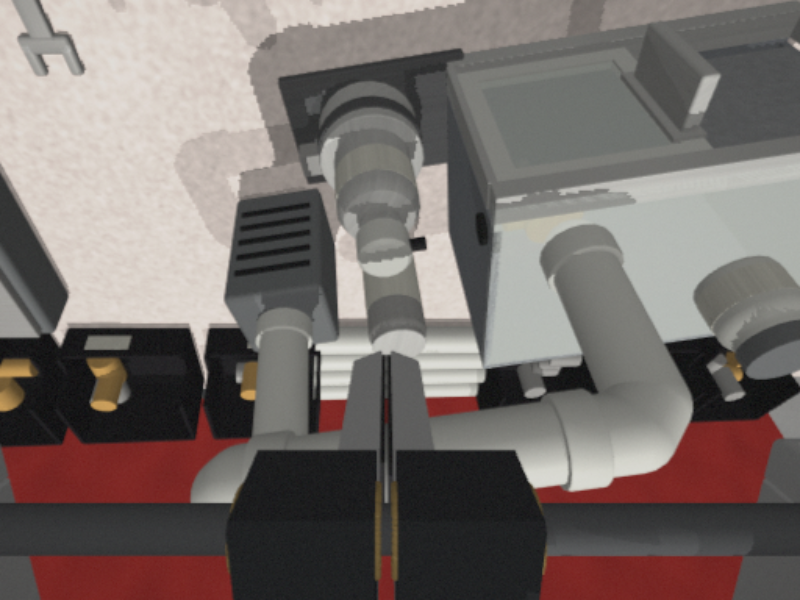

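View pics/s12.png

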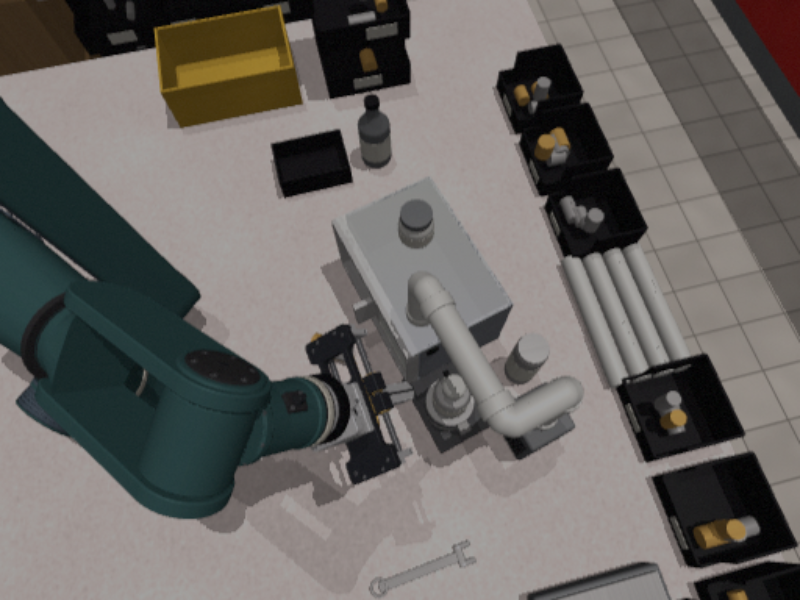

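```bash
python3 - <<'E'
import cv2
im=cv2.imread("pics/w12.png")[20:220,430:800]
cv2.imwrite("pics/w12c.png",cv2.resize(cv2.convertScaleAbs(im,alpha=1.6),(740,400),interpolation=cv2.INTER_CUBIC))
E
```

```text
(no output)
```

View pics/w12c.png

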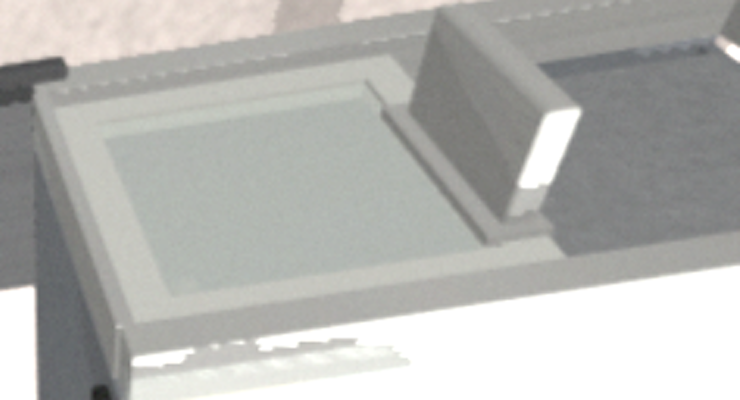

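```bash
python3 -c "
from bench import ticket; print(ticket.close_job())"
```

```text
the job is handed in; nothing more can be done
None
```

I slid the door shut, pressed the cap to its stop for a little over a second and let it spring back. I handed the job in at about 17.6 s with the arm clear. The hand-in gives no verdict.

- **Door:** I pushed the pull with closed fingers until it stopped. The last wrist picture shows the door flush against the right-hand post with no gap, but I have no reading of the door joint itself.
- **Push force:** I ran two push calls back to back. The wrist force reached about 56 N in total (53 N along y), close to the 60 N limit and harder than it needed to be.
- **Lean:** The moves only turn the gripper about its own axis. I got the lean of about 35° by commanding poses just out of reach, one row at a time, high above the scene. This brought the last joint to the edge of its range once (-2.565 against -2.57), so I then turned it back.
- **Cap:** First touch was at a tool height of about 0.187 m. It stopped at 0.1767 m with about 14 N upward (17 N in total), so it went down about 10 mm. The last pictures show the cap up, all the bystanders in view where they were, and near-zero wrist force. The union was hidden behind the arm in that scene picture, and the arm never went near it.
- **Disagreement:** My booth position from the roof corners placed the can and pipe about 15 mm too far forward. I used the cap position triangulated from the wrist and scene cameras instead, and the touch matched it in height to within a few millimetres.

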